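Tilt the welding positioner and pin it

TASK

Tilt the small welding positioner for the next bead: push its hand lever down until it lies level on its stop, then take the lock pin (the one with the round, collared handle) from the wooden rack and put it down through the hole in the lever's hub, fully home so that its collar sits on the hub. Let go and leave it locked like that.

Things in the scene. Friction and masses are not known exactly. Their poses are not given: they have to be found in the camera images.
- positioner: Fixed tilting jig. Origin on the table under its lock hub; z up, y along the trunnion axis (85 mm up) to the two cheeks (110 high) and face plate (edge up to 150 high), lever to -x. Steel hub 44 x 36 x 44 mm has a 17 mm through hole; lever level, it is vertical over the origin, mouth (hub top) 107 mm up. Below, a fixed block (top 53) has the same hole, 35 deep. Lever raised: the pin cannot enter.
- trunnion (a joint): Angle of the hand lever above level, rad, about the trunnion axis. 0 = level, on its stop post: hub and block holes line up, face plate leans 45 degrees to the lever's side. Starts raised 0.65 to 1.0, face plate roughly flat. Friction keeps it where it is left; 3 to 4 N at the pad moves it.
- press_pad (a point): Centre of the top of the round steel pad (42 mm across, 12 thick) at the lever's end. Lever bar 24 mm wide, 12 thick. The point lies 120 mm along the lever from the trunnion axis and 6 mm above the lever's centreline, and swings with it. Lever level: at -120, 0, 91 mm in the positioner's axes.
- lock_pin: Steel pin, 127 mm, upright in one of 3 holes (60 mm apart) of a wooden rack 60 high; a hex bolt and a collarless punch, both no taller, hold the others. Round: 12 mm shank 80 long, round end; collar 30 across, 5 thick; handle 22 across, 42 tall. Origin: centre of lower end; z up to the handle. Origin height: 5 mm in the rack, 27 mm when home, collar on hub. 130 to 200 g.

How it is judged:
On the way:
1. the hand lever is pushed down to level (value of joint trunnion below 0.15 rad), for 0.2 s.
At the end, for the whole second after the job is handed in: The lever is within 0.15 rad (9 degrees) of level, the lock pin stands within 10 degrees of upright in the lock hole (within 10 mm of its axis), its lower end no higher than 38 mm above the table (home is 27 mm), and both are at rest (value of joint trunnion below 0.15 rad and x of lock_pin in the frame of positioner between -0.01 and 0.01 m and y of lock_pin in the frame of positioner between -0.01 and 0.01 m and z of lock_pin in the frame of positioner below 0.038 m and angle between lock_pin's own z axis and vertical below 0.17 rad and linear speed of lock_pin below 0.02 m/s and velocity of joint trunnion below 0.05 rad/s); the robot touches nothing.
It also fails if it takes over 54 s, if anything falls off the work surface, if the arm or the gripper's body presses on something with over 40 N, if the wrist force passes 120 N, or if a joint passes its speed limit or range.

ROBOT

A 7-joint arm with a two-finger parallel gripper is mounted at the origin on the work surface. World frame = base frame: x ahead of the robot, y to its left, z up, the work surface at z = 0. Lengths are in m, angles in rad, forces in N, time in s.
With the tool pointing down it reaches from about 0.4 to 0.85 m from the base axis. Payload 10.4 kg.
Tool frame: the origin (TCP) lies on the centre line of the jaws, within the pads' length; the fingertips stand 22 mm ahead of it and the grasp point (between the pads) lies 3 mm ahead of it; z points along the fingers, y is the line along which they close (so a half turn about z gives the same grasp; the last joint's range is limited). The gripper opens to 87 mm and grips with 3 to 60 N. Pads are 19 mm wide; open, the fingers measure 117 mm over their backs; the gripper's body (75 mm by 190 mm) begins 51 mm behind the grasp point.
Start: joints at [1.255, 0.332, -0.065, 1.46, 0.022, 1.35, -0.088], TCP at [0.18, -0.598, 0.245] pointing down, gripper open.
Joint ranges: [-2.6, 2.6], [-0.5, 2.12], [-1.47, 1.34], [0.16, 2.42], [-1.27, 4.41], [0.06, 2.06], [-2.6, 2.6]. Speed limits (rad/s): [2.22, 2.22, 2.79, 2.79, 3.14, 3.14, 3.14].

INTERFACE

Orientations are given as a unit quaternion [x, y, z, w].
In Python, from bench import r, imaging, read_state gives the robot as it stands (r), with the cameras (imaging) and the readings as plain functions.
- The arm moves only by the tool pendant, called after "Emit:" in YAML: its name, and indented under it one key for each argument. Schema: {"type":"object","properties":{"steps":{"type":"object","properties":{"segments":{"type":"array","items":{"type":"array","items":{"type":"number"},"minItems":5,"maxItems":5},"minItems":1,"maxItems":12}},"additionalProperties":false,"required":["segments"]},"grip_force":{"type":"number"},"only":{"type":"string"},"quiet":{"type":"boolean"},"lines":{"type":"string"}},"required":["steps"],"additionalProperties":false}. steps is an object whose key "segments" holds a list of rows, 1 to 12 of them, each of 5 numbers: dx, dy, dz in m, then a turn about the tool's z in rad, then the finger opening in m; each row is the pose to reach, as a shift and turn from the pose commanded when the call began, along the tool's axes at that moment; what a row does not reach only later rows make up. A row lasts 1/10 s, in which the tool goes at most 0.05 m and 0.15 rad, less where a joint would pass 70% of its speed; a pose out of reach is approached as far as the arm can. The fingers move at their own pace and stop on an object; grip_force is the grip in N (left out, the last holds). Time passes only in rows, so rows that do not move let the fingers close. The tool returns the time, the measured TCP pose, the force, the opening and the grip force at its end. only (a regular expression) keeps the lines of the reply that match it, lines (a string "A,B") keeps lines A to B, and quiet returns only ok. Input that does not fit is refused with a message, and nothing moves.
- read_state(): the state, without advancing time (a new reading comes with each control period).
- imaging.camera(name): name is "scene" or "top" or "wrist"; returns a dict with "img" (400x640x3 uint8, red, green, blue), "fx", "fy", "cx", "cy" (pixels), "pose" (4x4, takes a point from camera to world coordinates). Camera axes: x right, y down, z forward; pixel columns grow to the right and rows downward; lengths in m; the calibration is good to about 2 mm. A picture is of the moment at which its call begins. There is no depth.
- r.close_job(): hands the job in; it is judged then, once.
The state is a dict: "time": time; "joint_positions": joint angles; "joint_vel": joint speeds; "joint_torque": joint torques, N m; "ee_pos": TCP position; "eef_rot": TCP orientation; "ft_force": force on the tool from outside, world axes, zero at the start; "torque": the same for the moment, N m; "width": finger opening in m; "grip_force": force on a finger pad.
Only numpy, scipy, OpenCV 4.12 (cv2) and the standard library are available. Lean on these libraries where they do the work, as an engineer would, in place of code of your own. Each camera call takes 0.05 s, during which the arm holds its last target. There are 200 camera calls.

## Working session

There is one attempt and no reset: what is moved stays moved. The work goes in short steps, Python scripts to look and compute and a tool call to move; the robot and the scene stay as the last step left them, time stands still between calls to the robot, and variables do not carry over. Pictures are saved under pics/ and viewed, at most 10 in all, crops included, and the job is handed in when it is done.

```bash
ls; mkdir -p pics; cat > h.py <<'E'
from bench import r, imaging, read_state
import numpy as np, cv2
def snap(n,f):
    c=imaging.camera(n); cv2.imwrite('pics/'+f,c['img'][:,:,::-1]); np.savez('pics/'+f+'.npz',**c); return c
def load(f): return dict(np.load('pics/'+f+'.npz'))
def ray(c,u,v):
    T=np.array(c['pose']); d=T[:3,:3]@np.array([(u-c['cx'])/c['fx'],(v-c['cy'])/c['fy'],1]); return T[:3,3],d/np.linalg.norm(d)
def onz(c,u,v,z):
    o,d=ray(c,u,v); return o+d*(z-o[2])/d[2]
def proj(c,p):
    T=np.array(c['pose']); q=T[:3,:3].T@(np.array(p)-T[:3,3]); return c['fx']*q[0]/q[2]+c['cx'],c['fy']*q[1]/q[2]+c['cy']
def tri(L):
    A=0;b=0
    for o,d in L:
        P=np.eye(3)-np.outer(d,d);A=A+P;b=b+P@o
    return np.linalg.solve(A,b)
E
python3 - <<'E'
from h import *
for n in("scene","top"):
    c=snap(n,n+'0.png'); print(n,c['fx'],c['cx'],c['cy'],np.round(c['pose'],3).tolist())
s=read_state();print(s)
E
```

```text
bench.py
pics
scene 465.5363309579555 323.7399872893171 197.1159910774945 [[0.153, 0.583, -0.798, 1.365], [0.988, -0.088, 0.125, -0.242], [0.002, -0.808, -0.589, 0.662], [0.0, 0.0, 0.0, 1.0]]
top 408.66354916027376 327.5359307903105 198.76834349110206 [[-0.005, -0.983, 0.182, 0.422], [-1.0, 0.004, -0.002, -0.118], [0.002, -0.182, -0.983, 0.881], [0.0, 0.0, 0.0, 1.0]]
{'time': 0.1, 'joint_positions': array([ 1.25538536,  0.33282986, -0.06468482,  1.46083659,  0.02163558,
        1.34989608, -0.08850128]), 'joint_vel': array([-0.00079973, -0.00027675,  0.0010776 , -0.00341025, -0.00168474,
        0.00107202,  0.0017943 ]), 'joint_torque': array([ 6.95040562e-04, -6.24547434e+01,  2.41072843e-02, -3.90720499e+01,
       -6.14664867e-02,  3.65584984e-02,  2.35374063e-05]), 'ee_pos': array([ 0.18029279, -0.59810904,  0.24383012]), 'eef_rot': array([ 9.89300847e-01,  1.45888415e-01, -1.40011624e-04, -6.21257073e-04]), 'ft_force': array([ 0.06040348, -0.06603665, -0.21819619]), 'torque': array([-0.03109441, -0.02154836, -0.04424378]), 'grip_force': 0.0, 'width': 0.08683791132108}
```

View pics/scene0.png

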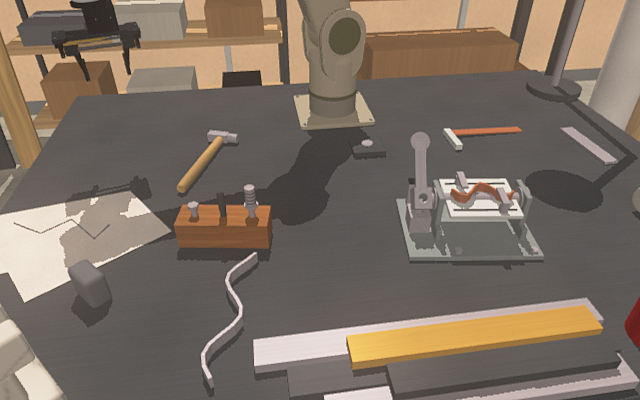

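View pics/top0.png

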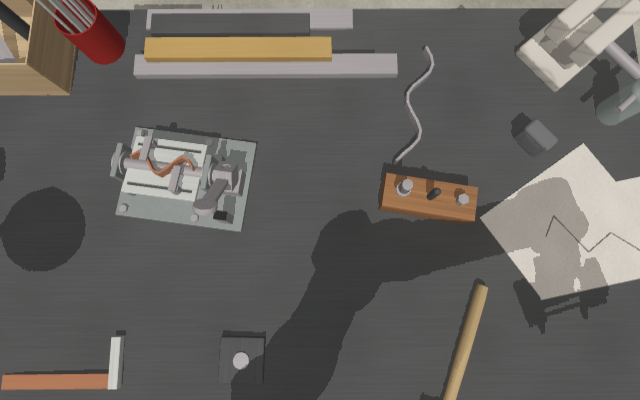

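The scene view shows the rack at (223,225) with pieces at columns 193, 222 and 250. The positioner is at (470,215), with its lever pointing toward the robot and its pad at (420,142). In the top view the rack pieces are at (405,186), (433,194) and (463,199), the hub is near (228,175) and the pad near (205,207). I'll zoom in next.

```bash
python3 - <<'E'
from h import *
a=cv2.imread('pics/scene0.png');b=cv2.imread('pics/top0.png')
z=lambda i,x,y,w,h:cv2.resize(i[y:y+h,x:x+w],(400,300),interpolation=cv2.INTER_CUBIC)
g=np.vstack([np.hstack([z(a,170,170,120,90),z(a,390,120,160,120)+0]),np.hstack([z(b,370,155,120,90),z(b,105,115,160,120)])])
cv2.imwrite('pics/crop.png',g)
E
```

```text
(no output)
```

View pics/crop.png

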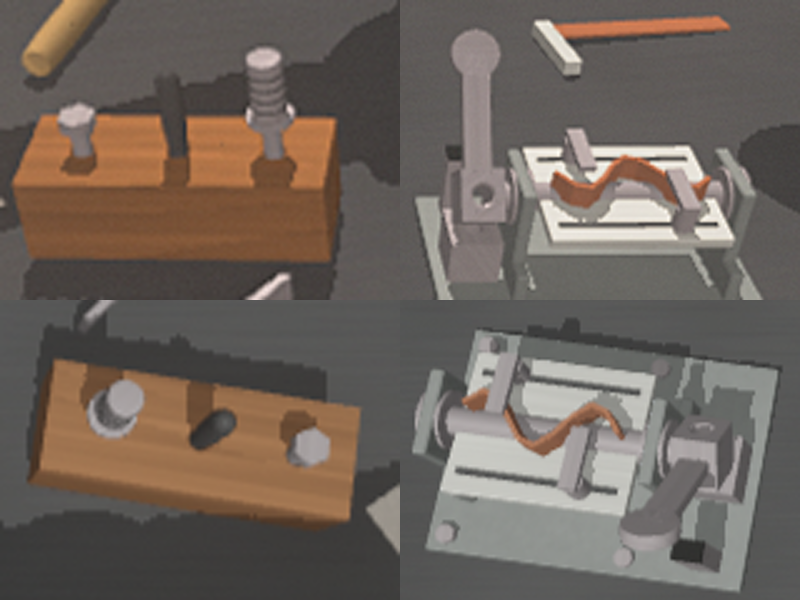

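The crops identify the lock pin: it is the collared, ribbed piece, with its top at scene (249.5,187.4) and top view (408,183). The hub mouth is at scene (424,197) and top view (227,166). The pad top is at scene (420,141) and top view (204,205).

```bash
python3 - <<'E'
from h import *
S=load('scene0.png');T=load('top0.png')
def t(a,b):
    p=tri([ray(S,*a),ray(T,*b)]); print(np.round(p,4),np.round(proj(S,p),1),np.round(proj(T,p),1)); return p
pin=t((249.5,187.4),(408.1,182.9)); print('pin@.132',onz(S,249.5,187.4,.132),onz(T,408.1,182.9,.132))
print('collar',onz(S,251.3,204.5,.088),onz(T,370+110/3.333,155+115/3.333,.088))
m=t((424,197.2),(227,166.2)); p=t((420.4,141),(204,205))
far=t((390+332/2.5,120+190/2.5),(105+32/2.5,115+123/2.5))
v=p-m; print(v,np.linalg.norm(v))
yaw=np.arctan2(-v[1],-v[0]); print('yaw',yaw)
# pad-hub: solve alpha from pad vs mouth: pad=A+120(-c,s)+6(s,c); mouth=A+22(s,c)
h=np.hypot(v[0],v[1]);al=np.arctan2(v[2],h)+np.arctan2(16,120);print('alpha',al)
x=np.array([np.cos(yaw),np.sin(yaw),0]);z=np.array([0,0,1])
A=m-.022*(np.sin(al)*x+np.cos(al)*z);print('axis',A, 'pad level',A-.12*x+.006*z)
from scipy.spatial.transform import Rotation as R
s=read_state();print(R.from_quat(s['eef_rot']).as_matrix().round(3))
E
```

```text
[ 0.5904 -0.2707  0.1309] [249.2 187.4] [407.8 182.9]
pin@.132 [ 0.59220479 -0.27004858  0.132     ] [ 0.59013987 -0.27111587  0.132     ]
collar [ 0.59024937 -0.27034477  0.088     ] [ 0.58665292 -0.26947485  0.088     ]
[0.6333 0.0799 0.0989] [423.3 197.3] [226.2 166. ]
[0.5416 0.0947 0.1788] [420.8 140.9] [204.5 205.1]
[0.6412 0.2999 0.0847] [523.5 195.7] [118.6 164.5]
[-0.09173253  0.01479984  0.07990408] 0.12255020834109384
yaw -0.15995847167610416
alpha 0.8427851877188367
axis [0.61707325 0.08250153 0.08423789] pad level [0.49860518 0.10161479 0.09023789]
[[ 0.957  0.289 -0.   ]
 [ 0.289 -0.957  0.001]
 [-0.    -0.001 -1.   ]]
```

Emit:
pendant:
  steps: {"segments":[[0.39, -0.19, 0, -1.12, 0], [0.39, -0.19, 0, -1.12, 0], [0.39, -0.19, 0, -1.12, 0], [0.39, -0.19, 0, -1.12, 0], [0.39, -0.19, 0, -1.12, 0], [0.39, -0.19, 0, -1.12, 0], [0.39, -0.19, 0, -1.12, 0], [0.39, -0.19, 0, -1.12, 0], [0.39, -0.19, 0, -1.12, 0], [0.39, -0.19, 0, -1.12, 0], [0.39, -0.19, 0, -1.12, 0], [0.39, -0.19, 0, -1.12, 0]]}
  grip_force: 30

```text
time: 1.3
ee_pos: [0.498, -0.3052, 0.2443]
eef_rot: [0.761, 0.648, -0.0, -0.0]
ft_force: [-0.1, -1.1, 0.6]
width: 0.0024
grip_force: 0.0
```

```bash
cat > w.py <<'E'
import sys
from h import *
from scipy.spatial.transform import Rotation as R
s=read_state();M=R.from_quat(s['eef_rot']).as_matrix()
t=np.array(eval(sys.argv[1])); print('t',s['time'],'pos',s['ee_pos'].round(4),'yaw of y',np.arctan2(M[1,1],M[0,1]).round(3),'F',s['ft_force'].round(1),'w',s['width'],'delta',(M.T@(t-s['ee_pos'])).round(4))
E
python3 w.py '[.555,.093,.245]'
```

```text
t 1.3 pos [ 0.498  -0.3052  0.2443] yaw of y -0.16 F [-0.1 -1.1  0.6] w 0.002380555822750875 delta [ 0.4022 -0.0071 -0.0009]
```

Emit:
pendant:
  steps: {"segments":[[0.4, -0.007, 0, 0, 0], [0.4, -0.007, 0, 0, 0], [0.4, -0.007, 0, 0, 0], [0.4, -0.007, 0, 0, 0], [0.4, -0.007, 0, 0, 0], [0.4, -0.007, 0, 0, 0], [0.4, -0.007, 0, 0, 0], [0.4, -0.007, 0, 0, 0], [0.4, -0.007, 0, 0, 0], [0.4, -0.007, 0, 0, 0]]}

```text
time: 2.3
ee_pos: [0.5549, 0.092, 0.2443]
eef_rot: [0.761, 0.649, -0.0, 0.0]
ft_force: [-0.4, -0.4, -0.7]
width: 0.0005
grip_force: 0.0
```

Emit:
pendant:
  steps: {"segments":[[0, 0, 0.03, 0, 0], [0, -0.005, 0.05, 0, 0], [0, -0.015, 0.07, 0, 0], [0, -0.025, 0.085, 0, 0], [0, -0.032, 0.1, 0, 0], [0, -0.04, 0.11, 0, 0], [0, -0.046, 0.12, 0, 0], [0, -0.05, 0.125, 0, 0], [0, -0.052, 0.13, 0, 0], [0, -0.052, 0.13, 0, 0]]}

```text
time: 3.3
ee_pos: [0.5031, 0.1003, 0.114]
eef_rot: [0.761, 0.649, -0.001, -0.0]
ft_force: [0.5, 0.3, 0.7]
width: 0.0007
grip_force: 0.0
```

```bash
python3 w.py '[.4986,.1016,.112]'; python3 -c "
from h import *
snap('scene','s1.png')"
```

```text
t 3.3 pos [0.5031 0.1003 0.114 ] yaw of y -0.158 F [0.5 0.3 0.7] w 0.0006681405791331179 delta [ 0.0006 -0.0046  0.002 ]
```

View pics/s1.png

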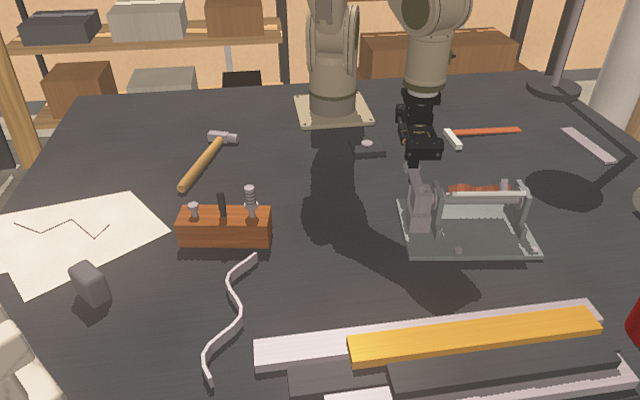

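The lever has come down close to level under the fingers near (413,170), and the face plate has tilted up. I'll press a few mm further to seat it on the stop.

Emit:
pendant:
  steps: {"segments":[[0, -0.003, 0.002, 0, 0], [0, -0.003, 0.003, 0, 0], [0, -0.003, 0.004, 0, 0], [0, -0.003, 0.004, 0, 0], [0, -0.003, 0.004, 0, 0]]}

```text
time: 3.85
ee_pos: [0.5021, 0.1008, 0.1133]
eef_rot: [0.761, 0.649, 0.001, 0.001]
ft_force: [-7.0, -4.8, 28.9]
width: 0.0004
grip_force: 13.9
```

Emit:
pendant:
  steps: {"segments":[[0, 0, -0.04, 0, 0], [0, 0, -0.09, 0, 0], [0, 0, -0.13, 0, 0], [-0.353, 0.146, -0.13, 0, 0.087], [-0.353, 0.146, -0.13, 0, 0.087], [-0.353, 0.146, -0.13, 0, 0.087], [-0.353, 0.146, -0.13, 0, 0.087], [-0.353, 0.146, -0.13, 0, 0.087], [-0.353, 0.146, -0.13, 0, 0.087], [-0.353, 0.146, -0.13, 0, 0.087], [-0.353, 0.146, -0.13, 0, 0.087], [-0.353, 0.146, -0.13, 0, 0.087]]}

```text
time: 5.05
ee_pos: [0.5883, -0.2765, 0.2391]
eef_rot: [0.763, 0.646, -0.001, -0.0]
ft_force: [-0.4, 0.3, -0.4]
width: 0.0649
grip_force: 0.0
```

```bash
python3 w.py '[.5903,-.2705,.12]'; python3 - <<'E'
from h import *
z=lambda i,x,y,w,h:cv2.resize(i[y:y+h,x:x+w],(400,300),interpolation=cv2.INTER_CUBIC)
for n in('scene','top','wrist'): snap(n,n+'2.png')
a,b,w=[cv2.imread(f'pics/{n}2.png') for n in('scene','top','wrist')]
g=np.vstack([np.hstack([z(a,380,150,120,90),z(b,165,140,120,90)]),np.hstack([z(w,0,0,640,400),z(b,370,155,120,90)])])
cv2.imwrite('pics/crop2.png',g)
E
```

```text
t 5.05 pos [ 0.5883 -0.2765  0.2391] yaw of y -0.165 F [-0.4  0.3 -0.4] w 0.06487525371030893 delta [0.0064 0.0011 0.1191]
```

View pics/crop2.png

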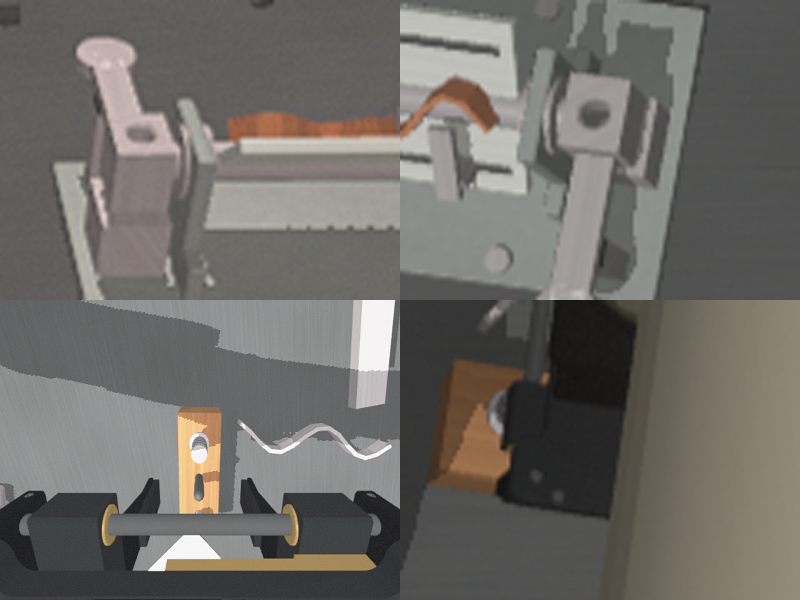

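The lever is level, and the hub mouth is visible at scene (423.2,189.3) and top view (223.5,174.2). The wrist view shows the pin ahead of the jaws, centred between the fingers in the closing direction.

```bash
python3 - <<'E'
from h import *
S=load('scene2.png');T=load('top2.png');W=load('wrist2.png')
for n,c,(u,v) in(('s',S,(423.2,189.3)),('t',T,(223.5,174.2))):
    print(n,onz(c,u,v,.107))
    g=cv2.cvtColor(c['img'],cv2.COLOR_RGB2GRAY);h=8;u0,v0=int(u)-h,int(v)-h
    p=cv2.resize(g[v0:v0+2*h+1,u0:u0+2*h+1],None,fx=8,fy=8,interpolation=cv2.INTER_CUBIC)
    q,m=cv2.threshold(p,0,255,cv2.THRESH_BINARY_INV+cv2.THRESH_OTSU)
    cs,_=cv2.findContours(m,cv2.RETR_EXTERNAL,cv2.CHAIN_APPROX_NONE)
    cc=[k for k in cs if cv2.pointPolygonTest(k,(8*h+4,8*h+4),True)>-10]
    for k in cc:
        x,y,w,hh=cv2.boundingRect(k); uu=u0+(x+w/2)/8-.5;vv=v0+(y+hh/2)/8-.5; print(q,uu,vv,w/8,hh/8,onz(c,uu,vv,.107))
print(tri([ray(S,423.2,189.3),ray(T,223.5,174.2)]))
# wrist: brightish low-saturation blob in the rack zone
i=W['img'];cv2.imwrite('pics/wc.png',cv2.resize(i[150:290,260:380,::-1],None,fx=4,fy=4,interpolation=cv2.INTER_CUBIC))
for P in ([.5903,-.2705,.132],[.5903,-.2705,.09]): print('exp wrist',proj(W,P))
E
```

```text
s [0.61659026 0.08425882 0.107     ]
148.0 421.875 189.875 8.75 5.0 [0.61816837 0.08087596 0.107     ]
t [0.61464859 0.08251433 0.107     ]
124.0 222.8125 174.0 9.625 8.5 [0.61505479 0.08386875 0.107     ]
[0.61520686 0.08383546 0.10582521]
exp wrist (np.float64(321.5145116679834), np.float64(204.18312629533997))
exp wrist (np.float64(321.33476076868516), np.float64(190.3717071056912))
```

View pics/wc.png

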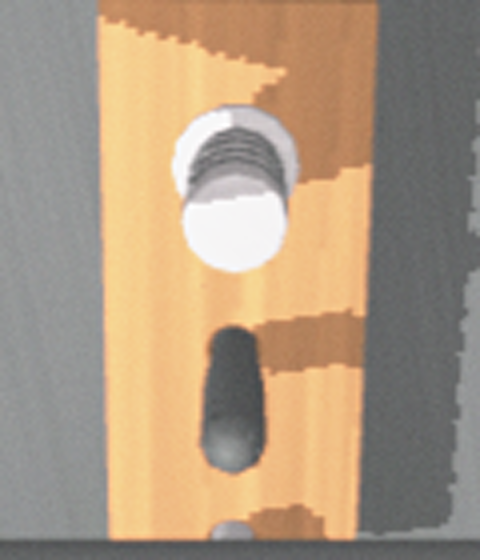

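The pin's handle top is at wrist pixel (318.8,205.5) and its collar is at (319,190.8). The punch stands in the next hole. Both agree with the earlier fix to about 2 mm.

```bash
python3 - <<'E'
from h import *
W=load('wrist2.png');print(onz(W,318.75,205.5,.132),onz(W,319,190.75,.0875))
E
python3 w.py '[.5895,-.2710,.12]'
```

```text
[ 0.58788202 -0.27126544  0.132     ] [ 0.58794279 -0.27121091  0.0875    ]
t 5.2 pos [ 0.5895 -0.2694  0.2403] yaw of y -0.157 F [-0.5 -0.5  0.3] w 0.07651541264734626 delta [-0.0017  0.0003  0.1203]
```

Emit:
pendant:
  steps: {"segments":[[-0.002, 0, 0.04, 0, 0.087], [-0.002, 0, 0.08, 0, 0.087], [-0.002, 0, 0.11, 0, 0.087], [-0.002, 0, 0.12, 0, 0.087], [-0.002, 0, 0.12, 0, 0.087], [-0.002, 0, 0.12, 0, 0.0], [-0.002, 0, 0.12, 0, 0.0], [-0.002, 0, 0.12, 0, 0.0], [-0.002, 0, 0.12, 0, 0.0], [-0.002, 0, 0.12, 0, 0.0], [-0.002, 0, 0.12, 0, 0.0], [-0.002, 0, 0.12, 0, 0.0]]}
  grip_force: 40

```text
time: 6.4
ee_pos: [0.589, -0.2727, 0.1206]
eef_rot: [0.761, 0.649, -0.0, 0.0]
ft_force: [-1.3, -0.3, -1.3]
width: 0.0388
grip_force: 0.0
```

```bash
python3 w.py '[.5895,-.271,.23]'
```

```text
t 6.4 pos [ 0.589  -0.2727  0.1206] yaw of y -0.158 F [-1.3 -0.3 -1.3] w 0.038791042102153284 delta [ 0.0018  0.0002 -0.1094]
```

Emit:
pendant:
  steps: {"segments":[[0, 0, 0, 0, 0], [0, 0, 0, 0, 0], [0, 0, 0, 0, 0], [0, 0, 0, 0, 0], [0, 0, 0, 0, 0]]}
  grip_force: 40

```text
time: 6.9
ee_pos: [0.589, -0.2727, 0.1205]
eef_rot: [0.761, 0.649, -0.0, -0.0]
ft_force: [-0.5, 0.2, 0.5]
width: 0.0213
grip_force: 40.0
```

Emit:
pendant:
  steps: {"segments":[[0, 0, -0.03, 0, 0], [0, 0, -0.07, 0, 0], [0, 0, -0.11, 0, 0], [0, 0, -0.13, 0, 0], [0, 0, -0.13, 0, 0]]}

```text
time: 7.4
ee_pos: [0.5903, -0.273, 0.2541]
eef_rot: [0.761, 0.649, 0.001, 0.003]
ft_force: [1.8, 0.8, -2.3]
width: 0.021
grip_force: 40.0
```

Emit:
pendant:
  steps: {"segments":[[0.03, -0.003, 0, 0, 0], [0.07, -0.006, 0, 0, 0], [0.11, -0.01, 0, 0, 0], [0.15, -0.013, 0, 0, 0], [0.19, -0.016, 0, 0, 0], [0.23, -0.02, 0, 0, 0], [0.27, -0.023, 0, 0, 0], [0.3, -0.026, 0, 0, 0], [0.33, -0.028, 0, 0, 0], [0.35, -0.03, 0, 0, 0], [0.355, -0.03, 0, 0, 0], [0.355, -0.03, 0, 0, 0]]}

```text
time: 8.6
ee_pos: [0.6148, 0.0828, 0.2492]
eef_rot: [0.76, 0.65, -0.001, -0.0]
ft_force: [0.3, -0.6, -1.8]
width: 0.0216
grip_force: 40.0
```

Emit:
pendant:
  steps: {"segments":[[0, 0, 0, 0, 0], [0, 0, 0, 0, 0]]}

```text
time: 8.8
ee_pos: [0.6154, 0.0808, 0.2502]
eef_rot: [0.761, 0.648, -0.0, 0.0]
ft_force: [-0.5, -0.7, -1.8]
width: 0.0211
grip_force: 40.0
```

```bash
python3 w.py '[.6158,.0835,.23]'; python3 - <<'E'
from h import *
z=lambda i,x,y,w,h:cv2.resize(i[y:y+h,x:x+w],(400,300),interpolation=cv2.INTER_CUBIC)
for n in('scene','top','wrist'): snap(n,n+'3.png')
a,b,w=[cv2.imread(f'pics/{n}3.png') for n in('scene','top','wrist')]
g=np.vstack([np.hstack([z(a,380,120,120,90),z(b,165,140,120,90)]),np.hstack([z(w,0,0,640,400),z(w,260,120,160,120)])])
cv2.imwrite('pics/crop3.png',g)
E
```

```text
t 8.8 pos [0.6154 0.0808 0.2502] yaw of y -0.16 F [-0.5 -0.7 -1.8] w 0.021125758346737612 delta [ 0.0028 -0.      0.0202]
```

View pics/crop3.png

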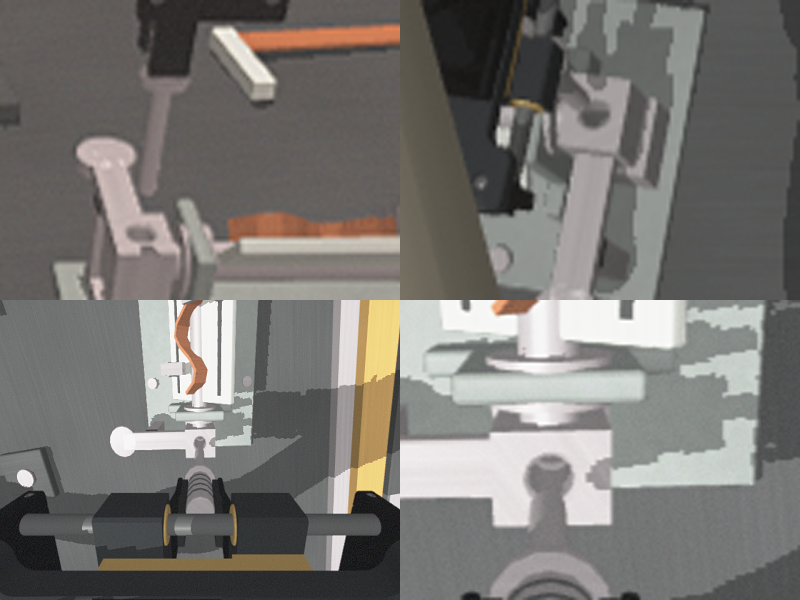

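The scene view shows the pin hanging nearly over the hub. Its lower end is at (424.7,176), its collar is at (428.9,145), and the mouth is at (423.2,189.9). The wrist view shows the mouth at (319.2,191.2), with the pin tip at about (319,187) in front of it.

```bash
python3 - <<'E'
from h import *
S=load('scene3.png');W=load('wrist3.png');T=load('top3.png')
print('mouth s',onz(S,423.2,189.6,.107),'w',onz(W,319.2,191.2,.107),'t',onz(T,223.3,174.1,.107))
print('tip s',onz(S,424.7,177,.137),'collar',onz(S,428.9,145,.217))
P=[.6154,.082];print('expected s',proj(S,P+[.1347]),proj(S,P+[.2147]),'w',proj(W,P+[.1347]),proj(W,P+[.2147]))
# automatic shank centreline in scene rows
i=S['img'].astype(int);
for v in (156,162,168,172):
    row=i[v,412:440].mean(1);g=np.abs(np.diff(row));k=np.argsort(g)[-3:]+412.5;print(v,k,row.astype(int)[8:24])
i=W['img'].astype(int)
for v in (186,190,194,200,206,212,220): print('w',v,i[v,300:340].mean(1).astype(int).tolist())
E
```

```text
mouth s [0.61762894 0.08390935 0.107     ] w [0.61474243 0.08249013 0.107     ] t [0.61485048 0.08291181 0.107     ]
tip s [0.61560557 0.08376765 0.137     ] collar [0.62438488 0.07834601 0.217     ]
expected s (np.float64(423.68742702339), np.float64(177.95640543019792)) (np.float64(429.0041378060501), np.float64(143.6101877547513)) w (np.float64(320.00370756205166), np.float64(200.63028367350663)) (np.float64(320.08046426348653), np.float64(240.60014913940833))
156 [423.5 424.5 429.5] [ 93  93  94  92 102 114 120 123 126 126  95  92  94  94  95  93]
162 [416.5 417.5 428.5] [ 91  92  99 101 112 121 123 125 124  99  91  94  92  95  92  94]
168 [427.5 420.5 419.5] [125  93  96 113 120 121 126 125  98  92  94  95  94  94  94  95]
172 [417.5 419.5 418.5] [ 91  93 107 119 123 126 125 109  97  95  95  96  95  94  95  94]
w 186 [231, 230, 230, 229, 228, 227, 228, 231, 230, 231, 205, 170, 145, 124, 120, 134, 154, 161, 159, 160, 157, 158, 157, 160, 157, 140, 119, 124, 176, 217, 221, 222, 223, 221, 223, 224, 189, 171, 161, 157]
w 190 [229, 229, 230, 230, 229, 231, 229, 230, 228, 200, 169, 135
[... 476 characters left out ...]
122, 160, 213, 224, 226, 226, 226, 228, 226, 228, 227, 227, 227, 227, 225, 226]
w 206 [228, 229, 230, 227, 226, 225, 225, 227, 226, 225, 225, 202, 169, 151, 149, 144, 136, 128, 121, 125, 123, 121, 123, 121, 119, 117, 161, 219, 225, 225, 225, 227, 225, 225, 225, 225, 226, 226, 227, 225]
w 212 [120, 115, 113, 115, 115, 113, 120, 115, 114, 114, 116, 139, 129, 120, 122, 124, 119, 124, 123, 123, 121, 124, 126, 118, 120, 117, 116, 115, 116, 116, 114, 115, 119, 116, 116, 117, 116, 116, 115, 118]
w 220 [118, 120, 118, 116, 115, 116, 119, 121, 115, 119, 124, 124, 123, 125, 127, 126, 127, 127, 127, 124, 127, 128, 127, 126, 125, 127, 127, 120, 122, 118, 120, 115, 119, 118, 118, 113, 117, 120, 119, 115]
```

Pin and mouth agree to about 1 mm, against 2.5 mm of radial clearance. I'll correct 1 mm in tool x and lower the pin into the hub.

Emit:
pendant:
  steps: {"segments":[[0.001, 0, 0.01, 0, 0], [0.001, 0, 0.02, 0, 0], [0.001, 0, 0.03, 0, 0], [0.001, 0, 0.035, 0, 0], [0.001, 0, 0.04, 0, 0], [0.001, 0, 0.045, 0, 0], [0.001, 0, 0.045, 0, 0]]}

```text
time: 9.65
ee_pos: [0.6152, 0.0835, 0.2048]
eef_rot: [0.761, 0.649, -0.0, -0.0]
ft_force: [-0.1, -0.3, -1.1]
width: 0.021
grip_force: 40.0
```

```bash
python3 w.py '[.6154,.0828,.1427]'
```

```text
t 9.65 pos [0.6152 0.0835 0.2048] yaw of y -0.158 F [-0.1 -0.3 -1.1] w 0.020970597543423244 delta [-0.0006  0.0004  0.0621]
```

The pin is in the hub with no side force, so I'll continue down through the block.

Emit:
pendant:
  steps: {"segments":[[0, 0, 0.01, 0, 0], [0, 0, 0.02, 0, 0], [0, 0, 0.03, 0, 0], [0, 0, 0.037, 0, 0], [0, 0, 0.044, 0, 0], [0, 0, 0.051, 0, 0], [0, 0, 0.057, 0, 0], [0, 0, 0.059, 0, 0], [0, 0, 0.06, 0, 0], [0, 0, 0.06, 0, 0]]}

```text
time: 10.65
ee_pos: [0.6155, 0.0836, 0.1456]
eef_rot: [0.761, 0.649, 0.0, 0.0]
ft_force: [0.5, -0.2, -1.7]
width: 0.0212
grip_force: 40.0
```

Emit:
pendant:
  steps: {"segments":[[0, 0, 0.001, 0, 0], [0, 0, 0.002, 0, 0], [0, 0, 0.003, 0, 0], [0, 0, 0.003, 0, 0]]}

```text
time: 11.05
ee_pos: [0.6155, 0.0836, 0.1428]
eef_rot: [0.761, 0.649, 0.0, 0.0]
ft_force: [-0.8, -1.5, 0.2]
width: 0.0209
grip_force: 40.0
```

Emit:
pendant:
  steps: {"segments":[[0, 0, 0, 0, 0.05], [0, 0, 0, 0, 0.05], [0, 0, 0, 0, 0.05], [0, 0, 0, 0, 0.05], [0, 0, 0, 0, 0.05], [0, 0, 0, 0, 0.05]]}

```text
time: 11.65
ee_pos: [0.6154, 0.0836, 0.1425]
eef_rot: [0.761, 0.649, 0.0, 0.0]
ft_force: [-0.5, 0.0, 0.3]
width: 0.0495
grip_force: 0.0
```

Emit:
pendant:
  steps: {"segments":[[0, 0, -0.02, 0, 0.06], [0, 0, -0.05, 0, 0.06], [0, 0, -0.09, 0, 0.06], [0, 0, -0.12, 0, 0.06], [0, 0, -0.14, 0, 0.06], [-0.05, 0, -0.14, 0, 0.06], [-0.1, 0, -0.14, 0, 0.06], [-0.15, 0, -0.14, 0, 0.06], [-0.2, 0, -0.14, 0, 0.06], [-0.2, 0, -0.14, 0, 0.06], [-0.2, 0, -0.14, 0, 0.06], [-0.2, 0, -0.14, 0, 0.06]]}

```text
time: 12.85
ee_pos: [0.5841, -0.1124, 0.2827]
eef_rot: [0.76, 0.65, 0.0, -0.0]
ft_force: [-0.4, 0.4, -0.2]
width: 0.0601
grip_force: 0.0
```

```bash
python3 - <<'E'
from h import *
z=lambda i,x,y,w,h:cv2.resize(i[y:y+h,x:x+w],(400,300),interpolation=cv2.INTER_CUBIC)
S=snap('scene','scene4.png');T=snap('top','top4.png')
cv2.imwrite('pics/crop4.png',np.hstack([z(cv2.imread('pics/scene4.png'),380,140,120,90),z(cv2.imread('pics/top4.png'),165,140,120,90)]))
for p in(.154,.112): print([ [round(float(k),1) for k in ((proj(c,[.6152,.0832,p])[0]-380+q)/.3,(proj(c,[.6152,.0832,p])[1]-140)/.3)] for c,q in((S,0),(T,215))])
E
```

```text
[[151.5, 99.6], [172.5, 92.5]]
[[142.7, 156.6], [191.7, 111.0]]
```

View pics/crop4.png

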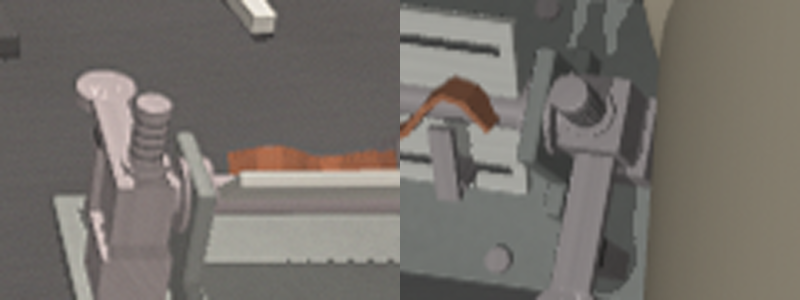

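The picture shows the pin upright with its collar on the hub. The handle top is at crop (153,101), where (151.5,99.6) was predicted for home. The lever is level and the gripper is clear.

```bash
python3 -c "
from bench import r, imaging, read_state
print(r.close_job())"
```

```text
the job is handed in; nothing more can be done
None
```

The lever is level on its stop and the lock pin is fully home in the hub with its collar seated. The gripper was let go and moved clear, and I handed the job in at about 13 s; the hand-in did not report a verdict.

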